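# Home a breaker on its rail, then start the clamp bolt

### The arm

A 7-joint arm with a two-finger parallel gripper is mounted at the origin on the work surface. World frame = base frame: x ahead of the robot, y to its left, z up, the work surface at z = 0. Lengths are in m, angles in rad, forces in N, time in s.
With the tool pointing down it reaches from about 0.375 to 0.925 m from the base axis. Payload 3.1 kg.
Tool frame: the origin (TCP) lies at the very end of the fingers, on their centre line; the grasp point (between the pads) lies 19 mm behind it; y points along the fingers, x is the direction in which the jaws open and shut, and the axes are right-handed (so a half turn about y gives the same grasp; the last joint's range is limited). The gripper opens to 85 mm and grips with 20 to 120 N. Pads are 22 mm wide; open, the fingers measure 114 mm over their backs; the gripper's body (76 mm by 85 mm) begins 54 mm behind the grasp point. The pads swing forward as they close: fully open they stand 13 mm farther back than shut.
Start: joints at [-1.432, 0.383, 0.044, 1.598, -0.018, 1.161, -0.05], TCP at [0.152, 0.632, 0.231] pointing down, gripper open.
Joint ranges: [-2.61, 2.61], [-0.41, 2.15], [-1.48, 1.57], [0, 2.5], [-1.57, 4.71], [0.05, 1.97], [-2.85, 2.85]. Speed limits (rad/s): [2.79, 2.79, 3.14, 3.14, 3.14, 3.14, 3.14].

### API

Orientations are given as a rotation vector (axis times angle).
In Python, from station import monitor, viewer, ticket gives the robot as it stands.
- The arm moves only by the tool servo_tool, never from a script. Its argument "plan" is a list of rows, each an object of numbers: "gripper": the opening, from 0 (shut) to 1 (fully open); "dx", "dy", "dz": the shift along the tool's x, y, z in m; "turn": the turn about the tool's y in rad. A call has 1 to 12 rows; each row is the pose to reach, as a shift and turn from the pose commanded when the call began, along the tool's axes at that moment; what a row does not reach only later rows make up. A row lasts 1/12 s, in which the tool goes at most 41.7 mm and 7.16 degrees, less where a joint would pass 70% of its speed; a pose out of reach is approached as far as the arm can. A call with a gripper value outside its range is refused whole. The fingers move at their own pace and stop on an object; "squeeze" is the grip in N (left out, the last holds). Time passes only in rows, so rows that repeat a pose let the fingers close. It gives the time, the measured TCP pose, the force and the opening at its end, in the units of the state.
- monitor.get_obs(): the state, without advancing time (a new reading comes with each control period).
- viewer.read_camera(name): name is "scene" or "top" or "wrist"; returns the picture (420x560x3 uint8, blue, green, red); there is no depth.
- viewer.camera_model(name): a dict with "K" (3x3 intrinsics, pixels), "k1" (the pictures are not rectified: a ray, as slopes to the right and down, at radius r is drawn at 1 + k1 r^2 times it, then the intrinsics apply), "eye" and "attitude" of the camera in the world; the wrist camera has in their place "mount" (4x4, takes a point from camera to tool coordinates, whose origin is the TCP and whose axes are the tool frame's). Camera axes: x right, y up, looking along -z (the intrinsics and any distortion apply to the point x, -y, -z); pixel columns grow to the right and rows downward; lengths in m; the calibration is good to about 2 mm. A picture is of the moment at which its call begins: read the wrist's pose just before it. camera_model takes no time and is no camera call.
- ticket.close_job(): hands the job in, once; it reports no verdict.
The state is a dict: "clock": time; "q": joint angles; "joint_vel": joint speeds; "effort": joint torques, N m; "position": TCP position; "eef_rot": TCP orientation; "force": force on the tool from outside, world axes, zero at the start; "ft_torque": the same for the moment, N m; "grip_width": finger opening in m.
Only numpy, scipy, OpenCV 4.12 (cv2) and the standard library are available. Lean on these libraries where they do the work, as an engineer would, in place of code of your own. Each camera call takes 0.05 s, during which the arm holds its last target. There are 200 camera calls.

### The job

Slide the circuit breaker along the rail until it clicks fully home on its detent against the end stop. Then, with the crank, turn the clamp bolt backward (anticlockwise from above) until you feel it drop into the thread, and turn it forward (clockwise) one full turn from there. Finish gripping the crank's handle at that point, keeping still and not letting go; leave the things lying around the jig where they are.

Things in the scene. Friction and masses are not known exactly. Their poses are not given: they have to be found in the camera images.
- jig: fixed aluminium base plate 130 x 340 x 15 mm; origin at the centre of its underside, on the table; its y axis runs along the steel rail (35 mm wide, top 31 mm above the table). The breaker end is at +y, the round steel threaded boss (56 mm diameter, its flange 72 mm; top 98 mm above the table) is at y = -100 mm.
- breaker (a joint): travel of the breaker along the rail in m, growing towards the jig's -y (towards the boss). It starts on the black loading shoe, at 0 to 0.03; 0.09 is fully home against the end stop. Sliding drags with about 2 N; from about 0.076 a sprung detent under it resists with up to about 6 N in all; once past it (about 0.085) the breaker snaps home and is held.
- breaker_top (a point): middle of the breaker's top face, 94 mm above the table. The breaker is a captive block, 75 mm across the rail (jig x) and 54 mm along it (jig y), at heights 35 to 81 mm; a central part 45 mm wide (jig x) rises to 94 mm, and on it a toggle bar 10 mm (jig x) by 36 mm (jig y), 6 mm off centre to jig +x, up to 103 mm.
- bolt_axis (a point): point on the vertical axis of the bolt and crank, 113 mm above the table (top of the crank's hub, 34 mm diameter). Fixed in the jig.
- handle: black upright grip of the crank: cylinder 18 mm in diameter, 40 mm tall, spinning freely on its pin, so a hand can lead it round without turning. Origin at the centre of its underside, 114.5 mm above the table; top at 154.5 mm. It circles the bolt axis at a radius of 55 mm, always at this height; the crank arm lies below it, at 101 to 111 mm.
- crank (a joint): crank angle in rad, growing clockwise seen from above (forward). 0: handle on the jig's -x side of the bolt axis. Starts within 1 rad of 0, stays where left, drags about 1.5 N at the handle. The thread start differs each time: 0.6 to 3.8 rad back from the start. Before the drop, going forward soon jams. Past the drop a stop comes about 0.6 rad further back; forward it runs about 1.3 turns.
- bolt (a joint): how far the bolt has sunk in m. It is keyed to the crank, slides through its hub and is fed down by a weak spring. 0: riding on the end of the thread, at the start. When the thread start comes round going backward it drops suddenly by 0.007; then it sinks 0.007 more per turn forward, so it reads 0.014 one turn after the drop.
- bolt_head (a point): centre of the top of the steel bolt head (20 mm across, 8 mm thick) on the bolt axis; 142 mm above the table at the start, sinking with the bolt.
- screwdriver: bystander: screwdriver 190 mm long lying on the table on the jig's -x side; origin under its middle, x axis along it.
- spare: bystander: grey one-pole breaker 72 x 18 x 70 mm standing on the table on the jig's +x side; origin at the centre of its underside.
- parts_box: bystander: open box 90 x 130 x 45 mm on the jig's +x side near the boss; origin at the centre of its underside.

How it is judged:
By the outcome, as a careful person would: the job done as asked, in the order asked, and still so for the second after the job is handed in, while the arm keeps its last pose, push and grip.
It also fails if it takes over 72 s, if anything falls off the work surface, if the arm or the gripper's body presses on something with over 40 N, if the wrist force passes 120 N, or if a joint passes its speed limit or range.

## Working session

There is one attempt and no reset: what is moved stays moved. The work goes in short steps, Python scripts to look and compute and a tool call to move; the robot and the scene stay as the last step left them, time stands still between calls to the robot, and variables do not carry over. Pictures are saved under pics/ and viewed, about 8 in all and at most 12, crops included, and the job is handed in when it is done.

Besides the shell and the picture viewer there is one more tool, called after "Call:" by a JSON object that holds its "op" and its "data", one argument or row to a line. servo_tool: Moves the arm, as the interface text tells. Its arguments: {"type":"object","properties":{"plan":{"type":"array","items":{"type":"object","properties":{"gripper":{"type":"number"},"dx":{"type":"number"},"dy":{"type":"number"},"dz":{"type":"number"},"turn":{"type":"number"}}}},"squeeze":{"type":"number"}},"required":["plan"]}

```bash
mkdir -p pics; ls; python3 - <<'E'
from station import monitor, viewer, ticket
import cv2,numpy as np
o=monitor.get_obs();print({k:np.round(v,3) for k,v in o.items()})
for n in("scene","top","wrist"):
    print(n,viewer.camera_model(n))
for n in("scene","top"):
    cv2.imwrite(f"pics/{n}0.png",viewer.read_camera(n))
E
```

```text
pics
{'clock': np.float64(0.0), 'q': array([-1.432,  0.384,  0.044,  1.6  , -0.018,  1.161, -0.05 ]), 'joint_vel': array([ 0.002,  0.   , -0.   ,  0.002,  0.002,  0.001,  0.   ]), 'effort': array([-0.0000e+00, -4.3347e+01,  1.0250e+00, -2.4951e+01,  1.1000e-02,
        1.1000e-02,  0.0000e+00]), 'position': array([0.152, 0.631, 0.23 ]), 'eef_rot': array([-1.314, -1.032,  1.035]), 'force': array([ 0.185,  0.104, -0.231]), 'ft_torque': array([-0.078, -0.003,  0.006]), 'grip_width': np.float64(0.085)}
scene {'K': array([[523.81758039,   0.        , 275.19309373],
       [  0.        , 523.81758039, 215.31348205],
       [  0.        ,   0.        ,   1.        ]]), 'k1': -0.14441549429267303, 'eye': array([ 1.19471318, -0.00601094,  0.71976118]), 'attitude': array([0.62137296, 0.5564348 , 1.43749787])}
top {'K': array([[467.46154409,   0.        , 281.81069144],
       [  0.        , 467.46154409, 202.97411107],
       [  0.        ,   0.        ,   1.        ]]), 'k1': -0.1139777159573114, 'eye': array([0.53109298, 0.06322068, 0.88490784]), 'attitude': array([ 0.06445187, -0.11661642, -1.55383594])}
wrist {'K': array([[326.67213095,   0.        , 280.68087906],
       [  0.        , 326.67213095, 205.88309723],
       [  0.        ,   0.        ,   1.        ]]), 'k1': -0.07529688039849844, 'mount': array([[ 9.99999973e-01,  9.77830698e-05,  2.08423742e-04,
        -2.28242303e-04],
       [ 1.71652716e-04,  2.86619313e-01, -9.58044540e-01,
        -1.42098837e-01],
       [-1.53418806e-04,  9.58044550e-01,  2.86619288e-01,
         7.28250875e-02],
       [ 0.00000000e+00,  0.00000000e+00,  0.00000000e+00,
         1.00000000e+00]])}
```

View pics/top0.png

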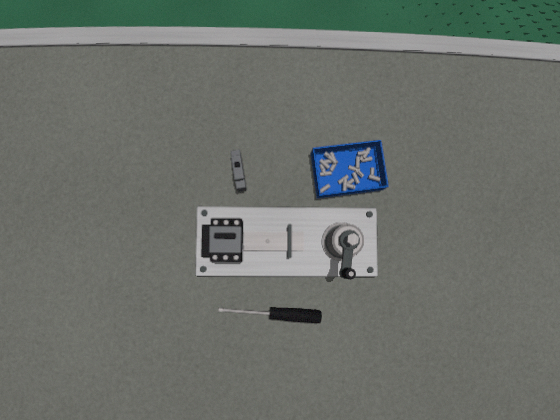

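View pics/scene0.png

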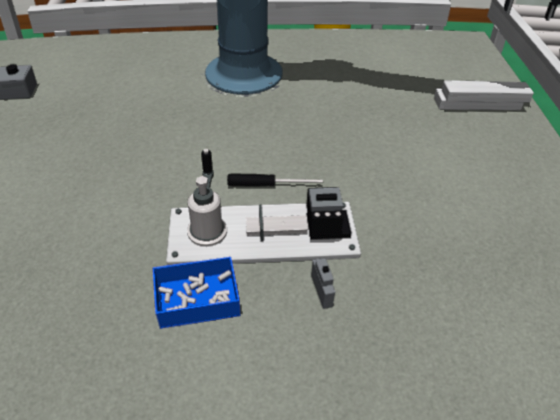

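Top view: the jig spans about (196,208) to (377,276), with the breaker near (225,240), the boss near (348,240) and the handle near (348,273). Jig +y is to the left and +x is up. The scene view agrees. I'll enlarge both for precise pixels.

```bash
cat > h.py <<'E'
import numpy as np,cv2
from station import monitor,viewer
from scipy.spatial.transform import Rotation as R
def ray(m,px,eye=None,att=None):
    K=m['K'];d=np.array([[m['k1'],0,0,0]])
    u=cv2.undistortPoints(np.array([[px]],float),K,np.array([m['k1'],0,0,0.]))[0,0]
    return np.array([u[0],-u[1],-1])
def cam(name,o=None):
    m=viewer.camera_model(name)
    if 'eye' in m: return m,np.array(m['eye']),R.from_rotvec(m['attitude']).as_matrix()
    T=m['mount'];Rt=R.from_rotvec(o['eef_rot']).as_matrix()
    return m,np.array(o['position'])+Rt@T[:3,3],Rt@T[:3,:3]
def at(name,px,z,o=None):
    m,e,A=cam(name,o);d=A@ray(m,px);return e+d*(z-e[2])/d[2]
def proj(name,P,o=None):
    m,e,A=cam(name,o);p=A.T@(np.array(P)-e);x,y=p[0]/-p[2],-p[1]/-p[2];s=1+m['k1']*(x*x+y*y)
    return m['K'][:2,:2]@[x*s,y*s]+m['K'][:2,2]
E
python3 - <<'E'
import cv2,numpy as np
a=cv2.imread('pics/top0.png')[200:285,190:385];b=cv2.imread('pics/scene0.png')[140:270,160:365]
a=cv2.resize(a,None,fx=3.9,fy=3.9,interpolation=cv2.INTER_CUBIC)
cv2.imwrite('pics/c1.png',a)
from h import *
o=monitor.get_obs();Rm=R.from_rotvec(o['eef_rot']).as_matrix();print(Rm.round(3))
E
```

```text
[[ 0.235 -0.    -0.972]
 [ 0.972 -0.002  0.235]
 [-0.002 -1.    -0.   ]]
```

View pics/c1.png

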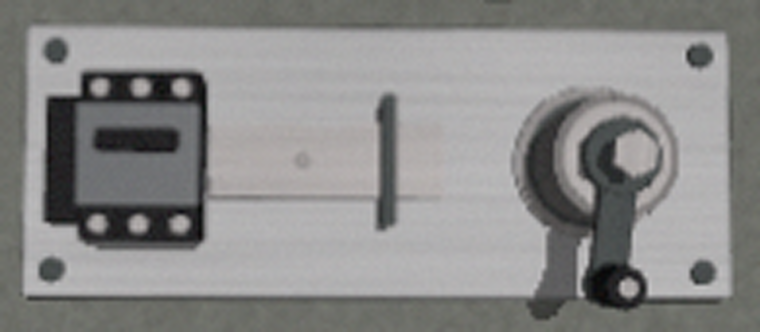

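```bash
python3 - <<'E'
from h import *
f=lambda x,y,z:at('top',((x+.5)/3.9-.5+190,(y+.5)/3.9-.5+200),z)
C=[f(*p,.015) for p in((28,27),(726,33),(731,297),(24,296))]
print(np.round(C,4)); c=np.mean(C,0)
ax=(C[0]+C[3]-C[1]-C[2]);ang=np.arctan2(-ax[0],ax[1]);print('ctr',c,'yaw',ang)
ex=np.array([np.cos(ang),np.sin(ang),0]);ey=np.array([-ex[1],ex[0],0])
B=c-.1*ey;print('bolt axis from jig',B)
bh=f(635,153,.142);print('bolt head',bh)
h=f(628,288,.1545);print('handle',h)
br=f(136.5,153,.094);print('breaker',br,'jig',(br-c)@ex,(br-c)@ey);print('toggle',f(137,140,.103))
d=h-bh;print('r',np.hypot(*d[:2]),'dir jig',d@ex,d@ey,'crank',np.arctan2(d@ey,-d@ex))
# scene cross-check
print('scene bolt',proj('scene',bh),'h',proj('scene',h),'br',proj('scene',br))
E
```

```text
[[ 0.6229  0.1937  0.015 ]
 [ 0.6255 -0.1433  0.015 ]
 [ 0.4984 -0.1449  0.015 ]
 [ 0.4951  0.1917  0.015 ]]
ctr [0.56047001 0.02428783 0.015     ] yaw 0.008873178842752832
bolt axis from jig [ 0.56135732 -0.07570823  0.015     ]
bolt head [ 0.56162249 -0.07480843  0.142     ]
handle [ 0.50699522 -0.06962038  0.1545    ]
breaker [0.56055644 0.13313124 0.094     ] jig 0.0010521969289517727 0.10883835555983558
toggle [0.56577871 0.13226051 0.103     ]
r 0.0548730841118848 dir jig -0.05457909374029689 0.00567255554735866 crank 0.10356093352370992
scene bolt [202.21155237 179.04040304] h [205.9059068  151.56247494] br [326.35132055 195.91005811]
```

Both views agree: bolt axis ≈ (0.5615, -0.075), handle ≈ (0.507, -0.070) at crank ≈ 0.10, breaker centre at y ≈ 0.133 and jig yaw 0.009. Next I move behind the breaker with the fingers shut and the tool aligned to the jig.

Call:
{"op": "servo_tool", "data": {
  "plan": [
    {"dx":-0.323,"dz":-0.498,"turn":-0.247,"gripper":0},
    {"dx":-0.323,"dz":-0.498,"turn":-0.247,"gripper":0},
    {"dx":-0.323,"dz":-0.498,"turn":-0.247,"gripper":0},
    {"dx":-0.323,"dz":-0.498,"turn":-0.247,"gripper":0},
    {"dx":-0.323,"dz":-0.498,"turn":-0.247,"gripper":0},
    {"dx":-0.323,"dz":-0.498,"turn":-0.247,"gripper":0},
    {"dx":-0.323,"dz":-0.498,"turn":-0.247,"gripper":0},
    {"dx":-0.323,"dz":-0.498,"turn":-0.247,"gripper":0},
    {"dx":-0.323,"dz":-0.498,"turn":-0.247,"gripper":0},
    {"dx":-0.323,"dz":-0.498,"turn":-0.247,"gripper":0},
    {"dx":-0.323,"dz":-0.498,"turn":-0.247,"gripper":0},
    {"dx":-0.323,"dz":-0.498,"turn":-0.247,"gripper":0}
  ]
}}

```text
invalid input at $.plan[0]: expected keys gripper, dx, dy, dz, turn
```

All keys are needed in every row.

Call:
{"op": "servo_tool", "data": {
  "plan": [
    {"dx":-0.323,"dy":0,"dz":-0.498,"turn":-0.247,"gripper":0},
    {"dx":-0.323,"dy":0,"dz":-0.498,"turn":-0.247,"gripper":0},
    {"dx":-0.323,"dy":0,"dz":-0.498,"turn":-0.247,"gripper":0},
    {"dx":-0.323,"dy":0,"dz":-0.498,"turn":-0.247,"gripper":0},
    {"dx":-0.323,"dy":0,"dz":-0.498,"turn":-0.247,"gripper":0},
    {"dx":-0.323,"dy":0,"dz":-0.498,"turn":-0.247,"gripper":0},
    {"dx":-0.323,"dy":0,"dz":-0.498,"turn":-0.247,"gripper":0},
    {"dx":-0.323,"dy":0,"dz":-0.498,"turn":-0.247,"gripper":0},
    {"dx":-0.323,"dy":0,"dz":-0.498,"turn":-0.247,"gripper":0},
    {"dx":-0.323,"dy":0,"dz":-0.498,"turn":-0.247,"gripper":0},
    {"dx":-0.323,"dy":0,"dz":-0.498,"turn":-0.247,"gripper":0},
    {"dx":-0.323,"dy":0,"dz":-0.498,"turn":-0.247,"gripper":0}
  ]
}}

```text
clock: 1.1
position: [0.4971, 0.2671, 0.2309]
eef_rot: [-1.204, -1.216, 1.217]
force: [0.8, 0.3, 0.6]
grip_width: -0.0002
```

Call:
{"op": "servo_tool", "data": {
  "plan": [
    {"dx":-0.067,"dy":0,"dz":-0.064,"turn":0,"gripper":0},
    {"dx":-0.067,"dy":0,"dz":-0.064,"turn":0,"gripper":0},
    {"dx":-0.067,"dy":0,"dz":-0.064,"turn":0,"gripper":0},
    {"dx":-0.067,"dy":0.04,"dz":-0.064,"turn":0,"gripper":0},
    {"dx":-0.067,"dy":0.08,"dz":-0.064,"turn":0,"gripper":0},
    {"dx":-0.067,"dy":0.12,"dz":-0.064,"turn":0,"gripper":0},
    {"dx":-0.067,"dy":0.15,"dz":-0.064,"turn":0,"gripper":0},
    {"dx":-0.067,"dy":0.17,"dz":-0.064,"turn":0,"gripper":0},
    {"dx":-0.067,"dy":0.17,"dz":-0.064,"turn":0,"gripper":0}
  ]
}}

```text
clock: 1.85
position: [0.5557, 0.2009, 0.0553]
eef_rot: [-1.2, -1.206, 1.226]
force: [0.2, -0.6, -0.3]
grip_width: 0.0001
```

Call:
{"op": "servo_tool", "data": {
  "plan": [
    {"dx":-0.01,"dy":0,"dz":-0.005,"turn":0,"gripper":0},
    {"dx":-0.02,"dy":0,"dz":-0.005,"turn":0,"gripper":0},
    {"dx":-0.025,"dy":0,"dz":-0.005,"turn":0,"gripper":0},
    {"dx":-0.03,"dy":0,"dz":-0.005,"turn":0,"gripper":0},
    {"dx":-0.035,"dy":0,"dz":-0.005,"turn":0,"gripper":0},
    {"dx":-0.04,"dy":0,"dz":-0.005,"turn":0,"gripper":0},
    {"dx":-0.045,"dy":0,"dz":-0.005,"turn":0,"gripper":0},
    {"dx":-0.05,"dy":0,"dz":-0.005,"turn":0,"gripper":0},
    {"dx":-0.055,"dy":0,"dz":-0.005,"turn":0,"gripper":0},
    {"dx":-0.06,"dy":0,"dz":-0.005,"turn":0,"gripper":0},
    {"dx":-0.065,"dy":0,"dz":-0.005,"turn":0,"gripper":0},
    {"dx":-0.07,"dy":0,"dz":-0.005,"turn":0,"gripper":0}
  ]
}}

```text
clock: 2.85
position: [0.5667, 0.1323, 0.0611]
eef_rot: [-1.204, -1.217, 1.217]
force: [1.2, 2.3, 1.4]
grip_width: 0.0001
```

Call:
{"op": "servo_tool", "data": {
  "plan": [
    {"dx":-0.004,"dy":0,"dz":0,"turn":0,"gripper":0},
    {"dx":-0.008,"dy":0,"dz":0,"turn":0,"gripper":0},
    {"dx":-0.012,"dy":0,"dz":0,"turn":0,"gripper":0}
  ]
}}

```text
clock: 3.1
position: [0.5668, 0.1203, 0.0611]
eef_rot: [-1.204, -1.216, 1.217]
force: [-0.1, 1.6, 1.2]
grip_width: -0.0001
```

Call:
{"op": "servo_tool", "data": {
  "plan": [
    {"dx":-0.004,"dy":0,"dz":0,"turn":0,"gripper":0},
    {"dx":-0.008,"dy":0,"dz":0,"turn":0,"gripper":0},
    {"dx":-0.012,"dy":0,"dz":0,"turn":0,"gripper":0}
  ]
}}

```text
clock: 3.35
position: [0.5668, 0.1084, 0.0611]
eef_rot: [-1.204, -1.216, 1.217]
force: [0.4, 5.0, 1.6]
grip_width: 0.0
```

Call:
{"op": "servo_tool", "data": {
  "plan": [
    {"dx":-0.003,"dy":0,"dz":0,"turn":0,"gripper":0},
    {"dx":-0.006,"dy":0,"dz":0,"turn":0,"gripper":0}
  ]
}}

```text
clock: 3.52
position: [0.5669, 0.1042, 0.0612]
eef_rot: [-1.202, -1.218, 1.216]
force: [0.5, 4.5, 1.4]
grip_width: 0.0001
```

```bash
python3 - <<'E'
from h import *
im=viewer.read_camera('top');cv2.imwrite('pics/c2.png',cv2.resize(im[200:285,190:385],None,fx=3.9,fy=3.9,interpolation=cv2.INTER_CUBIC))
E
```

```text
(no output)
```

View pics/c2.png

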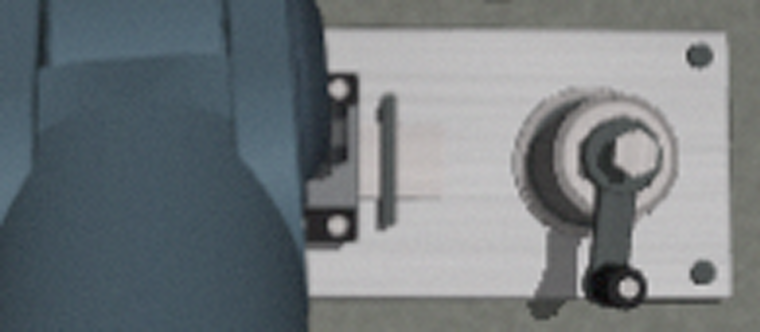

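The breaker's front edge is at 357 and the stop at 378 (crop px), so about 8–10 mm is left. The detent is starting to resist.

Call:
{"op": "servo_tool", "data": {
  "plan": [
    {"dx":-0.003,"dy":0,"dz":0,"turn":0,"gripper":0},
    {"dx":-0.006,"dy":0,"dz":0,"turn":0,"gripper":0},
    {"dx":-0.006,"dy":0,"dz":0,"turn":0,"gripper":0}
  ]
}}

```text
clock: 3.82
position: [0.5667, 0.0951, 0.0609]
eef_rot: [-1.205, -1.214, 1.217]
force: [0.0, 1.8, 0.8]
grip_width: 0.0004
```

Call:
{"op": "servo_tool", "data": {
  "plan": [
    {"dx":-0.002,"dy":0,"dz":0,"turn":0,"gripper":0},
    {"dx":-0.004,"dy":0,"dz":0,"turn":0,"gripper":0},
    {"dx":-0.004,"dy":0,"dz":0,"turn":0,"gripper":0}
  ]
}}

```text
clock: 4.07
position: [0.5667, 0.0951, 0.061]
eef_rot: [-1.201, -1.218, 1.216]
force: [0.9, 6.5, 0.1]
grip_width: -0.0001
```

Call:
{"op": "servo_tool", "data": {
  "plan": [
    {"dx":-0.002,"dy":0,"dz":0,"turn":0,"gripper":0},
    {"dx":-0.004,"dy":0,"dz":0,"turn":0,"gripper":0},
    {"dx":-0.004,"dy":0,"dz":0,"turn":0,"gripper":0}
  ]
}}

```text
clock: 4.32
position: [0.5667, 0.095, 0.0611]
eef_rot: [-1.197, -1.222, 1.215]
force: [0.2, 10.0, 0.1]
grip_width: 0.0004
```

The breaker is home: the force dropped after the detent, then built from 6.5 to 10 N with no movement at y=0.095. Next I back off, rise and go above the handle with the gripper open.

Call:
{"op": "servo_tool", "data": {
  "plan": [
    {"dx":0.03,"dy":0,"dz":0,"turn":0,"gripper":0},
    {"dx":0.03,"dy":-0.04,"dz":0,"turn":0,"gripper":0},
    {"dx":0.03,"dy":-0.08,"dz":0,"turn":0,"gripper":0},
    {"dx":0.03,"dy":-0.12,"dz":0,"turn":0,"gripper":0},
    {"dx":0.03,"dy":-0.15,"dz":0,"turn":0,"gripper":1},
    {"dx":-0.005,"dy":-0.15,"dz":0.02,"turn":0,"gripper":1},
    {"dx":-0.04,"dy":-0.15,"dz":0.04,"turn":0,"gripper":1},
    {"dx":-0.08,"dy":-0.15,"dz":0.05,"turn":0,"gripper":1},
    {"dx":-0.12,"dy":-0.15,"dz":0.06,"turn":0,"gripper":1},
    {"dx":-0.157,"dy":-0.15,"dz":0.06,"turn":0,"gripper":1},
    {"dx":-0.157,"dy":-0.15,"dz":0.06,"turn":0,"gripper":1},
    {"dx":-0.157,"dy":-0.15,"dz":0.06,"turn":0,"gripper":1}
  ]
}}

```text
clock: 5.32
position: [0.5074, -0.0739, 0.211]
eef_rot: [-1.209, -1.209, 1.212]
force: [0.6, 1.2, -0.1]
grip_width: 0.0857
```

```bash
python3 - <<'E'
from h import *
o=monitor.get_obs();im=viewer.read_camera('wrist');cv2.imwrite('pics/w1.png',im)
print(o['position'],R.from_rotvec(o['eef_rot']).as_matrix().round(3))
print(proj('wrist',(.507,-.070,.1545),o),proj('wrist',(.5615,-.075,.142),o))
E
```

```text
[ 0.50740794 -0.07390298  0.211021  ] [[-0.001 -0.001 -1.   ]
 [ 1.    -0.002 -0.001]
 [-0.002 -1.     0.001]]
[287.28946385 225.35480168] [279.62640215 289.30898954]
```

View pics/w1.png

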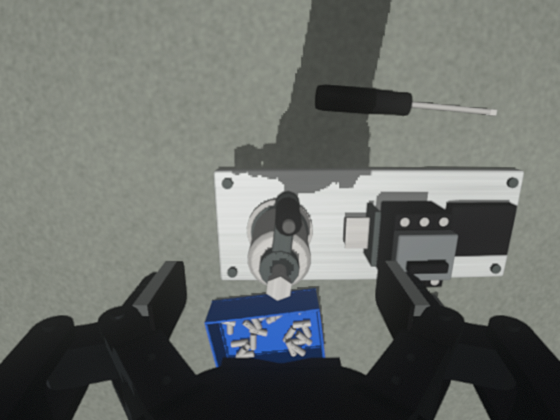

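The wrist view shows the handle top at (288,228) and the bolt head at (280,288), matching predictions within 3 px. The breaker sits against the stop bar at (372,235). Next is to descend and grip.

Call:
{"op": "servo_tool", "data": {
  "plan": [
    {"dx":0.004,"dy":0.03,"dz":0,"turn":0,"gripper":1},
    {"dx":0.004,"dy":0.06,"dz":0,"turn":0,"gripper":1},
    {"dx":0.004,"dy":0.08,"dz":0,"turn":0,"gripper":1},
    {"dx":0.004,"dy":0.09,"dz":0,"turn":0,"gripper":1},
    {"dx":0.004,"dy":0.09,"dz":0,"turn":0,"gripper":0.12},
    {"dx":0.004,"dy":0.09,"dz":0,"turn":0,"gripper":0.1},
    {"dx":0.004,"dy":0.09,"dz":0,"turn":0,"gripper":0.1},
    {"dx":0.004,"dy":0.09,"dz":0,"turn":0,"gripper":0.1},
    {"dx":0.004,"dy":0.09,"dz":0,"turn":0,"gripper":0.1},
    {"dx":0.004,"dy":0.09,"dz":0,"turn":0,"gripper":0.1}
  ],
  "squeeze": 50
}}

```text
clock: 6.2
position: [0.5102, -0.0655, 0.1228]
eef_rot: [-1.207, -1.219, 1.215]
force: [-0.8, -1.8, 3.3]
grip_width: 0.0168
```

```bash
cat > tab.py <<'E'
import sys,numpy as np
def tab(t0,step,n,rows):  # calls of `step` rad
    for k in range(n):
        a=t0+k*step;print(f'{a:.2f}->{a+step:.2f}',[(round(55*(np.sin(a+step*i/rows)-np.sin(a)),1),round(55*(np.cos(a+step*i/rows)-np.cos(a)),1)) for i in range(1,rows+1)])
E
python3 - <<'E'
from h import *; from tab import tab
o=monitor.get_obs();print(o['position'],o['force'])
w=viewer.read_camera('wrist');s=viewer.read_camera('scene')
cv2.imwrite('pics/w_b.png',w);cv2.imwrite('pics/s_b.png',s)
c=cv2.resize(s[130:230,160:260],(420,420),interpolation=cv2.INTER_CUBIC)
cv2.imwrite('pics/b.png',np.hstack([w[120:420,130:430],cv2.resize(c,(300,300))]))
tab(.15,-.2,21,2)
E
```

```text
[ 0.51016976 -0.06547468  0.12281192] [-0.81918425 -1.84458194  3.3079636 ]
0.15->-0.05 [(np.float64(-5.5), np.float64(0.5)), (np.float64(-11.0), np.float64(0.5))]
-0.05->-0.25 [(np.float64(-5.5), np.float64(-0.5)), (np.float64(-10.9), np.float64(-1.6))]
-0.25->-0.45 [(np.float64(-5.3), np.float64(-1.6)), (np.float64(-10.3), np.float64(-3.8))]
-0.45->-0.65 [(np.float64(-4.8), np.float64(-2.6)), (np.float64(-9.4), np.float64(-5.7))]
-0.65->-0.85 [(np.float64(-4.2), np.float64(-3.5)), (np.float64(-8.0), np.float64(-7.5))]
-0.85->-1.05 [(np.float64(-3.4), np.float64(-4.3)), (np.float64(-6.4), np.float64(-8.9))]
-1.05->-1.25 [(np.float64(-2.5), np.float64(-4.9)), (np.float64(-4.5), np.float64(-10.0))]
-1.25->-1.45 [(np.float64(-1.5), np.float64(-5.3)), (np.float64(-2.4), np.float64(-10.7))]
-1.45->-1.65 [(np.float64(-0.4), np.float64(-5.5)), (np.float64(-0.2), np.float64(-11.0))]
-1.65->-1.85 [(np.float64(0.7), np.float64(-5.5)), (np.float64(2.0), np.float64(-10.8))]
-1.85->-2.05 [(np.float64(1.8), np.float64(-5.2)), (np.float64(4.1), np.float64(-10.2))]
-2.05->-2.25 [(np.float64(2.8), np.float64(-4.7)), (np.float64(6.0), np.float64(-9.2))]
-2.25->-2.45 [(np.float64(3.7), np.float64(-4.1)), (np.float64(7.7), np.float64(-7.8))]
-2.45->-2.65 [(np.float64(4.4), np.float64(-3.3)), (np.float64(9.1), np.float64(-6.1))]
-2.65->-2.85 [(np.float64(5.0), np.float64(-2.3)), (np.float64(10.2), np.float64(-4.2))]
-2.85->-3.05 [(np.float64(5.3), np.float64(-1.3)), (np.float64(10.8), np.float64(-2.1))]
-3.05->-3.25 [(np.float64(5.5), np.float64(-0.2)), (np.float64(11.0), np.float64(0.1))]
-3.25->-3.45 [(np.float64(5.4), np.float64(0.9)), (np.float64(10.7), np.float64(2.3))]
-3.45->-3.65 [(np.float64(5.1), np.float64(1.9)), (np.float64(10.1), np.float64(4.4))]
-3.65->-3.85 [(np.float64(4.7), np.float64(2.9)), (np.float64(9.0), np.float64(6.3))]
-3.85->-4.05 [(np.float64(4.0), np.float64(3.8)), (np.float64(7.6), np.float64(7.9))]
```

View pics/b.png

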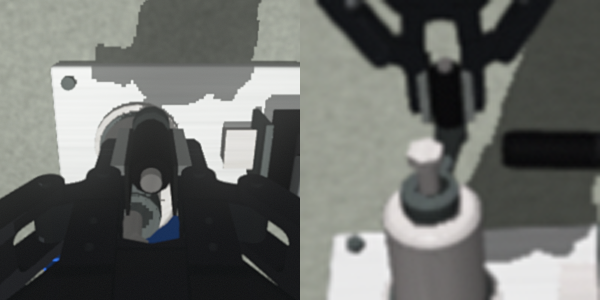

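The handle is centred between the pads. In the scene camera the bolt head is clear at about (202,180), so I can track its drop there. Now I turn backward.

Call:
{"op": "servo_tool", "data": {
  "plan": [
    {"dx":-0.0055,"dy":0,"dz":0.0005,"turn":0,"gripper":0.1},
    {"dx":-0.011,"dy":0,"dz":0.0005,"turn":0,"gripper":0.1},
    {"dx":-0.011,"dy":0,"dz":0.0005,"turn":0,"gripper":0.1}
  ]
}}

```text
clock: 6.55
position: [0.5092, -0.0761, 0.1227]
eef_rot: [-1.205, -1.218, 1.215]
force: [-1.9, 1.1, 7.3]
grip_width: 0.0164
```

Call:
{"op": "servo_tool", "data": {
  "plan": [
    {"dx":-0.0055,"dy":0,"dz":-0.0005,"turn":0,"gripper":0.1},
    {"dx":-0.0109,"dy":0,"dz":-0.0016,"turn":0,"gripper":0.1},
    {"dx":-0.0109,"dy":0,"dz":-0.0016,"turn":0,"gripper":0.1}
  ]
}}

```text
clock: 6.8
position: [0.5105, -0.0876, 0.1227]
eef_rot: [-1.205, -1.216, 1.215]
force: [-3.5, -0.5, 8.8]
grip_width: 0.0168
```

Call:
{"op": "servo_tool", "data": {
  "plan": [
    {"dx":-0.0053,"dy":0,"dz":-0.0016,"turn":0,"gripper":0.1},
    {"dx":-0.0103,"dy":0,"dz":-0.0038,"turn":0,"gripper":0.1},
    {"dx":-0.0103,"dy":0,"dz":-0.0038,"turn":0,"gripper":0.1}
  ]
}}

```text
clock: 7.05
position: [0.5141, -0.0985, 0.1227]
eef_rot: [-1.205, -1.215, 1.216]
force: [-3.4, -2.0, 9.0]
grip_width: 0.0166
```

```bash
cat > chk.py <<'E'
from h import *
import sys
def chk(tag):
    o=monitor.get_obs();p=o['position']-[.5615,-.075,0]
    s=viewer.read_camera('scene');w=viewer.read_camera('wrist')
    cv2.imwrite(f'pics/s_{tag}.png',s);cv2.imwrite(f'pics/w_{tag}.png',w)
    b=cv2.imread('pics/s_b.png');T=b[174:188,194:210]
    m=cv2.matchTemplate(s[164:200,186:218],T,cv2.TM_CCOEFF_NORMED);_,v,_,l=cv2.minMaxLoc(m)
    y,x=l[1],l[0];c=m[max(y-1,0):y+2,x];d=0 if len(c)<3 else (c[0]-c[2])/(2*(c[0]-2*c[1]+c[2]))
    print(tag,'t',o['clock'],'theta',round(np.arctan2(p[1],-p[0]),3),'r',np.hypot(*p[:2]).round(4),'shift',l[0]-8,round(l[1]-10+d,2),'score',round(v,3),'F',o['force'].round(1),'z',p[2].round(4))
chk(sys.argv[1])
E
python3 chk.py 1
```

```text
1 t 7.05 theta -0.46 r 0.0529 shift 2 -0.03 score 0.724 F [-3.4 -2.   9. ] z 0.1227
```

Call:
{"op": "servo_tool", "data": {
  "plan": [
    {"dx":-0.0048,"dy":-0.001,"dz":-0.0016,"turn":0,"gripper":0.1},
    {"dx":-0.0094,"dy":-0.002,"dz":-0.0037,"turn":0,"gripper":0.1},
    {"dx":-0.0094,"dy":-0.002,"dz":-0.0037,"turn":0,"gripper":0.1}
  ]
}}

```text
clock: 7.4
position: [0.5182, -0.1062, 0.1229]
eef_rot: [-1.205, -1.217, 1.216]
force: [0.8, 1.4, -1.9]
grip_width: 0.0166
```

Call:
{"op": "servo_tool", "data": {
  "plan": [
    {"dx":-0.0042,"dy":0,"dz":-0.0035,"turn":0,"gripper":0.1},
    {"dx":-0.008,"dy":0,"dz":-0.0075,"turn":0,"gripper":0.1},
    {"dx":-0.008,"dy":0,"dz":-0.0075,"turn":0,"gripper":0.1}
  ]
}}

```text
clock: 7.65
position: [0.5258, -0.1153, 0.123]
eef_rot: [-1.205, -1.216, 1.217]
force: [0.4, 1.6, -0.6]
grip_width: 0.0163
```

```bash
python3 chk.py 2
```

```text
2 t 7.65 theta -0.846 r 0.0538 shift 1 0.04 score 0.877 F [ 0.4  1.6 -0.6] z 0.123
```

Call:
{"op": "servo_tool", "data": {
  "plan": [
    {"dx":-0.0034,"dy":0,"dz":-0.0043,"turn":0,"gripper":0.1},
    {"dx":-0.0064,"dy":0,"dz":-0.0089,"turn":0,"gripper":0.1},
    {"dx":-0.0064,"dy":0,"dz":-0.0089,"turn":0,"gripper":0.1}
  ]
}}

```text
clock: 8.0
position: [0.5347, -0.1222, 0.123]
eef_rot: [-1.206, -1.215, 1.217]
force: [-1.7, -0.8, -1.5]
grip_width: 0.0165
```

Call:
{"op": "servo_tool", "data": {
  "plan": [
    {"dx":-0.0025,"dy":0,"dz":-0.0049,"turn":0,"gripper":0.1},
    {"dx":-0.0045,"dy":0,"dz":-0.01,"turn":0,"gripper":0.1},
    {"dx":-0.0045,"dy":0,"dz":-0.01,"turn":0,"gripper":0.1}
  ]
}}

```text
clock: 8.25
position: [0.545, -0.1273, 0.123]
eef_rot: [-1.207, -1.215, 1.218]
force: [-1.9, -4.8, -2.0]
grip_width: 0.0165
```

```bash
python3 chk.py 3
```

```text
3 t 8.25 theta -1.264 r 0.0548 shift 2 -8.4 score 0.633 F [-1.9 -4.8 -2. ] z 0.123
```

```bash
cat > mon.py <<'E'
import cv2,numpy as np,sys
c=[cv2.resize(cv2.imread(f'pics/s_{t}.png')[150:215,170:235],(260,260),interpolation=cv2.INTER_CUBIC) for t in sys.argv[2:]]
cv2.imwrite(sys.argv[1],np.hstack(c))
E
python3 mon.py pics/m1.png b 2 3
```

```text
(no output)
```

View pics/m1.png

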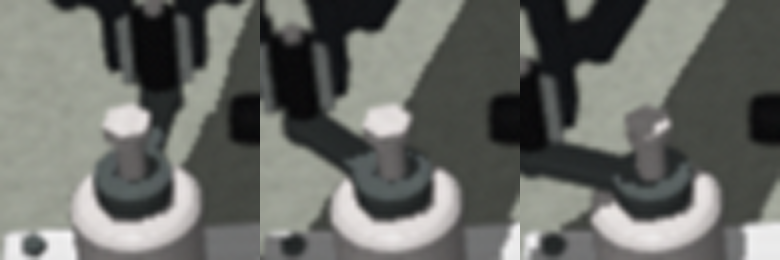

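```bash
cat > trk.py <<'E'
import cv2,numpy as np
def G(t):
    g=cv2.resize(cv2.cvtColor(cv2.imread(f'pics/s_{t}.png')[150:215,170:235],cv2.COLOR_BGR2GRAY),None,fx=4,fy=4,interpolation=cv2.INTER_CUBIC).astype(np.float32)
    g=np.log(cv2.GaussianBlur(g,(0,0),3)+10);return np.hypot(cv2.Sobel(g,-1,1,0),cv2.Sobel(g,-1,0,1))
def trk(t):
    r=[]
    for base in('b','2','3'):
        T=G(base)[98:146,95:160];m=cv2.matchTemplate(G(t)[85:185,89:166],T,cv2.TM_CCOEFF_NORMED);_,v,_,l=cv2.minMaxLoc(m);r.append(((l[1]-13)/4,round(float(v),2)))
    print(t,r)
E
python3 -c "
from trk import *
for t in 'b123': trk(t)"; cat >> chk.py <<'E'
from trk import trk
trk(sys.argv[1])
E
```

```text
b [(0.0, 1.0), (-0.25, 0.71), (-1.0, 0.61)]
1 [(0.5, 0.23), (0.0, 0.32), (9.75, 0.27)]
2 [(0.25, 0.71), (0.0, 1.0), (-0.75, 0.59)]
3 [(0.75, 0.6), (0.0, 0.56), (0.0, 1.0)]
```

Call:
{"op": "servo_tool", "data": {
  "plan": [
    {"dx":-0.003,"dy":0,"dz":-0.0053,"turn":0,"gripper":0.1},
    {"dx":-0.0054,"dy":0,"dz":-0.0107,"turn":0,"gripper":0.1},
    {"dx":-0.0054,"dy":0,"dz":-0.0107,"turn":0,"gripper":0.1}
  ]
}}

```text
clock: 8.6
position: [0.5566, -0.1302, 0.123]
eef_rot: [-1.205, -1.218, 1.217]
force: [-1.4, -2.5, -4.2]
grip_width: 0.0166
```

Call:
{"op": "servo_tool", "data": {
  "plan": [
    {"dx":-0.0004,"dy":0,"dz":-0.0055,"turn":0,"gripper":0.1},
    {"dx":-0.0002,"dy":0,"dz":-0.011,"turn":0,"gripper":0.1},
    {"dx":-0.0002,"dy":0,"dz":-0.011,"turn":0,"gripper":0.1}
  ]
}}

```text
clock: 8.85
position: [0.5678, -0.1306, 0.1231]
eef_rot: [-1.206, -1.218, 1.217]
force: [0.1, -3.6, -5.0]
grip_width: 0.0162
```

```bash
python3 chk.py 4
```

```text
4 t 8.85 theta -1.683 r 0.056 shift -8 5.19 score 0.637 F [ 0.1 -3.6 -5. ] z 0.1231
4 [(0.5, 0.3), (6.0, 0.46), (0.5, 0.36)]
```

```bash
python3 mon.py pics/m2.png 3 4; python3 - <<'E'
import cv2,numpy as np
m=cv2.imread('pics/m2.png');w=cv2.imread('pics/w_4.png')[160:420,140:400]
cv2.imwrite('pics/m2.png',np.hstack([m,w]))
E
```

```text
(no output)
```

View pics/m2.png

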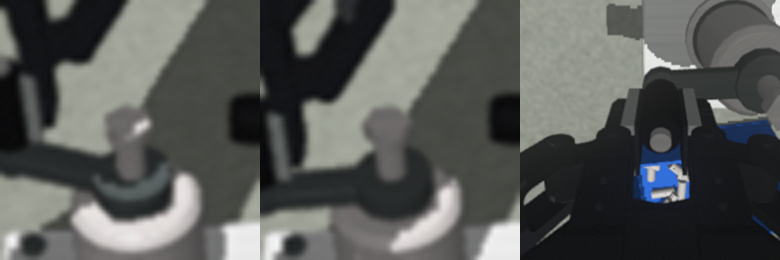

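Call:
{"op": "servo_tool", "data": {
  "plan": [
    {"dx":-0.0013,"dy":0.001,"dz":-0.0055,"turn":0,"gripper":0.1},
    {"dx":0,"dy":0.002,"dz":-0.0108,"turn":0,"gripper":0.1},
    {"dx":0,"dy":0.002,"dz":-0.0108,"turn":0,"gripper":0.1}
  ]
}}

```text
clock: 9.2
position: [0.5802, -0.1285, 0.1229]
eef_rot: [-1.206, -1.222, 1.215]
force: [0.1, 0.2, 3.0]
grip_width: 0.0164
```

Call:
{"op": "servo_tool", "data": {
  "plan": [
    {"dx":0.0018,"dy":0,"dz":-0.0052,"turn":0,"gripper":0.1},
    {"dx":0.0041,"dy":0,"dz":-0.0102,"turn":0,"gripper":0.1},
    {"dx":0.0041,"dy":0,"dz":-0.0102,"turn":0,"gripper":0.1}
  ]
}}

```text
clock: 9.45
position: [0.5899, -0.1245, 0.1228]
eef_rot: [-1.206, -1.222, 1.215]
force: [-0.1, 1.8, 5.3]
grip_width: 0.0167
```

```bash
sed -i "s/('b','2','3')/('b','2','3','4')/" trk.py; python3 chk.py 5
```

```text
5 t 9.45 theta -2.092 r 0.0571 shift 8 -4.64 score 0.589 F [-0.1  1.8  5.3] z 0.1228
5 [(6.0, 0.25), (5.5, 0.52), (5.25, 0.26), (7.75, 0.34)]
```

```bash
python3 mon.py pics/m3.png 4 5; python3 - <<'E'
import cv2,numpy as np
m=cv2.imread('pics/m3.png');w=cv2.imread('pics/w_5.png')[100:360,300:560]
cv2.imwrite('pics/m3.png',np.hstack([m,w]))
E
```

```text
(no output)
```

View pics/m3.png

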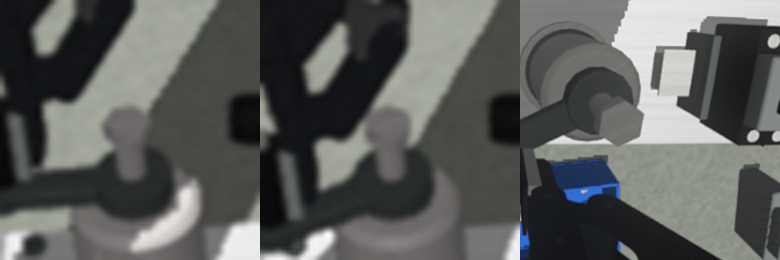

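No drop yet: the head is at the same height in frames 4 and 5. I'll calibrate a wrist-camera test too.

```bash
cat > trk.py <<'E'
from h import *
def trk(t,o=None):
    C=lambda t:cv2.resize(cv2.imread(f'pics/s_{t}.png'),None,fx=4,fy=4,interpolation=cv2.INTER_CUBIC)[600:860,680:940]
    r=[]
    for b in '45':
        T=C(b)[100:160,95:160];m=cv2.matchTemplate(C(t)[85:200,91:164],T,cv2.TM_CCOEFF_NORMED);_,v,_,l=cv2.minMaxLoc(m);r.append(((l[1]-15)/4,round(float(v),2)))
    print(t,'scene drop px',r)
    if o:
        w=cv2.imread(f'pics/w_{t}.png');p1=proj('wrist',(.5615,-.075,.142),o);p2=proj('wrist',(.5615,-.075,.135),o)
        print('pred head up',p1.round(1),'dropped',p2.round(1))
        T=cv2.imread('pics/w_5.png')[192:246,372:446]
        m=cv2.matchTemplate(w,T,cv2.TM_CCOEFF_NORMED);_,v,_,l=cv2.minMaxLoc(m);print('match centre',l[0]+37,l[1]+27,round(v,2))
E
sed -i 's/^trk(.*/trk(sys.argv[1],monitor.get_obs())/' chk.py
python3 -c "
from trk import *
for t in '34':trk(t)
trk('5',monitor.get_obs());print(proj('scene',(.5615,-.075,.142)),proj('scene',(.5615,-.075,.135)))
from tab import tab;tab(-2.05,-.15,15,2)"
```

```text
3 scene drop px [(-0.5, 0.79), (-0.5, 0.04)]
4 scene drop px [(0.0, 1.0), (-3.75, 0.18)]
5 scene drop px [(10.0, 0.58), (0.0, 1.0)]
pred head up [404.8 225.9] dropped [398.8 220.2]
match centre 409 219 1.0
[202.09656358 178.99306113] [202.43726015 182.14630334]
-2.05->-2.20 [(np.float64(2.0), np.float64(-3.6)), (np.float64(4.3), np.float64(-7.0))]
-2.20->-2.35 [(np.float64(2.6), np.float64(-3.2)), (np.float64(5.3), np.float64(-6.3))]
-2.35->-2.50 [(np.float64(3.0), np.float64(-2.8)), (np.float64(6.2), np.float64(-5.4))]
-2.50->-2.65 [(np.float64(3.4), np.float64(-2.3)), (np.float64(7.0), np.float64(-4.4))]
-2.65->-2.80 [(np.float64(3.7), np.float64(-1.8)), (np.float64(7.5), np.float64(-3.3))]
-2.80->-2.95 [(np.float64(3.9), np.float64(-1.2)), (np.float64(8.0), np.float64(-2.2))]
-2.95->-3.10 [(np.float64(4.1), np.float64(-0.6)), (np.float64(8.2), np.float64(-1.0))]
-3.10->-3.25 [(np.float64(4.1), np.float64(-0.0)), (np.float64(8.2), np.float64(0.3))]
-3.25->-3.40 [(np.float64(4.1), np.float64(0.6)), (np.float64(8.1), np.float64(1.5))]
-3.40->-3.55 [(np.float64(3.9), np.float64(1.2)), (np.float64(7.8), np.float64(2.7))]
-3.55->-3.70 [(np.float64(3.7), np.float64(1.8)), (np.float64(7.3), np.float64(3.8))]
-3.70->-3.85 [(np.float64(3.4), np.float64(2.3)), (np.float64(6.6), np.float64(4.9))]
-3.85->-4.00 [(np.float64(3.0), np.float64(2.8)), (np.float64(5.8), np.float64(5.8))]
-4.00->-4.15 [(np.float64(2.6), np.float64(3.2)), (np.float64(4.9), np.float64(6.6))]
-4.15->-4.30 [(np.float64(2.1), np.float64(3.6)), (np.float64(3.9), np.float64(7.3))]
```

Call:
{"op": "servo_tool", "data": {
  "plan": [
    {"dx":0.0028,"dy":0,"dz":-0.0047,"turn":0,"gripper":0.1},
    {"dx":0.006,"dy":0,"dz":-0.0092,"turn":0,"gripper":0.1},
    {"dx":0.006,"dy":0,"dz":-0.0092,"turn":0,"gripper":0.1}
  ]
}}

```text
clock: 9.8
position: [0.598, -0.1193, 0.1228]
eef_rot: [-1.206, -1.22, 1.216]
force: [-0.9, 1.2, 6.3]
grip_width: 0.0167
```

Call:
{"op": "servo_tool", "data": {
  "plan": [
    {"dx":0.0037,"dy":-0.001,"dz":-0.0041,"turn":0,"gripper":0.1},
    {"dx":0.0077,"dy":-0.001,"dz":-0.0078,"turn":0,"gripper":0.1},
    {"dx":0.0077,"dy":-0.001,"dz":-0.0078,"turn":0,"gripper":0.1}
  ]
}}

```text
clock: 10.05
position: [0.6057, -0.112, 0.1229]
eef_rot: [-1.207, -1.219, 1.217]
force: [-0.5, -1.1, 5.3]
grip_width: 0.0164
```

```bash
cat > trk.py <<'E'
from h import *
def trk(t,o=None):
    w=cv2.imread(f'pics/w_{t}.png');p1=proj('wrist',(.5615,-.075,.142),o);p2=proj('wrist',(.5615,-.075,.135),o)
    b=cv2.imread('pics/w_5.png');best=(-1,)
    x0,y0=(p1-60).astype(int).clip(0);W=w[y0:y0+120,x0:x0+120]
    mk=np.zeros((50,50),np.uint8);cv2.circle(mk,(25,25),24,255,-1)
    for a in range(-60,61,4):
        T=cv2.warpAffine(b,cv2.getRotationMatrix2D((415,219),a,1),(560,420))[194:244,390:440]
        m=cv2.matchTemplate(W,T,cv2.TM_CCOEFF_NORMED,mask=mk);m[~np.isfinite(m)]=-1;_,v,_,l=cv2.minMaxLoc(m)
        if v>best[0]: best=(v,l[0]+25+x0,l[1]+25+y0,a)
    print('up',p1.round(1),'dropped',p2.round(1),'found',np.round(best,2),'res',(np.array(best[1:3])-p1).round(1))
E
python3 chk.py 6
```

```text
6 t 10.05 theta -2.444 r 0.0576 shift -7 -4.75 score 0.561 F [-0.5 -1.1  5.3] z 0.1229
up [377.7 187.3] dropped [372.8 183.3] found [  0.93 387.   185.   -28.  ] res [ 9.3 -2.3]
```

Call:
{"op": "servo_tool", "data": {
  "plan": [
    {"dx":0.0044,"dy":-0.001,"dz":-0.0033,"turn":0,"gripper":0.1},
    {"dx":0.0091,"dy":-0.001,"dz":-0.0061,"turn":0,"gripper":0.1},
    {"dx":0.0091,"dy":-0.001,"dz":-0.0061,"turn":0,"gripper":0.1}
  ]
}}

```text
clock: 10.4
position: [0.6118, -0.1032, 0.123]
eef_rot: [-1.208, -1.219, 1.217]
force: [4.6, -2.8, -1.1]
grip_width: 0.0166
```

Call:
{"op": "servo_tool", "data": {
  "plan": [
    {"dx":0.005,"dy":0,"dz":-0.0023,"turn":0,"gripper":0.1},
    {"dx":0.0102,"dy":0,"dz":-0.0042,"turn":0,"gripper":0.1},
    {"dx":0.0102,"dy":0,"dz":-0.0042,"turn":0,"gripper":0.1}
  ]
}}

```text
clock: 10.65
position: [0.6165, -0.0924, 0.123]
eef_rot: [-1.208, -1.22, 1.216]
force: [3.8, -2.0, -1.7]
grip_width: 0.0163
```

```bash
python3 chk.py 7
```

```text
7 t 10.65 theta -2.836 r 0.0577 shift 8 -4.13 score 0.546 F [ 3.8 -2.  -1.7] z 0.123
up [328.8 158.7] dropped [326.4 156. ] found [  0.8 310.  185.   16. ] res [-18.8  26.3]
```

```bash
python3 - <<'E'
import cv2,numpy as np
c=[cv2.resize(cv2.imread(f'pics/w_{t}.png')[100:260,x:x+130],None,fx=2.5,fy=2.5) for t,x in((5,350),(6,320))]+[cv2.resize(cv2.imread('pics/w_7.png')[100:260,270:400],None,fx=2.5,fy=2.5)]
im=np.hstack(c)
cv2.imwrite('pics/m4.png',cv2.resize(im,None,fx=.8,fy=.8))
E
```

```text
(no output)
```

View pics/m4.png

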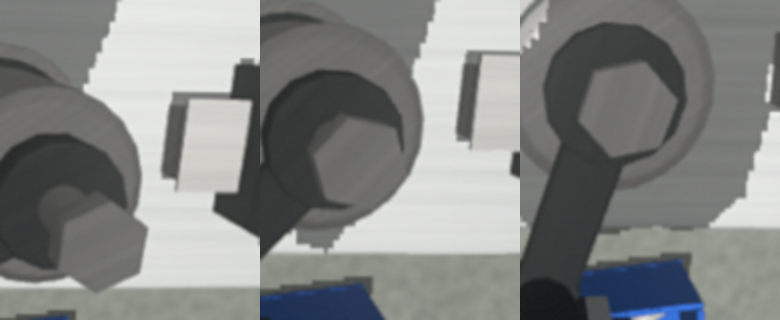

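```bash
python3 - <<'E'
from h import *
o=monitor.get_obs();r=o['eef_rot']
for n,p in(('5',(.5899,-.1245,.1228)),('6',(.6057,-.112,.1229)),('7',(.6165,-.0924,.123))):
    oo=dict(position=np.array(p),eef_rot=r);P=lambda z:proj('wrist',(.5615,-.075,z),oo)
    print(n,'hub',P(.113).round(1),'rel up',(P(.142)-P(.113)).round(1),'rel drop',(P(.135)-P(.113)).round(1),'size',(P(.142)-proj('wrist',(.5615,-.055,.142),oo)).round(1),(P(.135)-proj('wrist',(.5615,-.055,.135),oo)).round(1))
E
python3 -c "
from tab import tab;tab(-2.85,.15,3,2)"
```

```text
5 hub [383.3 205.1] rel up [21.2 20.7] rel drop [15.3 15. ] size [-47.6  -0.3] [-45.5  -0.4]
6 hub [360.5 172.8] rel up [17.3 14.5] rel drop [12.5 10.5] size [-50.1  -0.7] [-47.7  -0.7]
7 hub [320.1 149.2] rel up [8.8 9.6] rel drop [6.3 6.9] size [-52.4  -0.8] [-49.8  -0.8]
-2.85->-2.70 [(np.float64(-3.9), np.float64(1.3)), (np.float64(-7.7), np.float64(3.0))]
-2.70->-2.55 [(np.float64(-3.7), np.float64(1.9)), (np.float64(-7.2), np.float64(4.1))]
-2.55->-2.40 [(np.float64(-3.3), np.float64(2.4)), (np.float64(-6.5), np.float64(5.1))]
```

Head-to-hub pixel offset: frame 5 gave (20,18), against an "up" prediction of (21,21). Frame 6 gave (13,11), against a "dropped" prediction of (12.5,10.5). So the drop came between θ≈-2.05 and -2.45. I'll probe for the stop about 0.6 rad past the drop to pin the angle down.

Call:
{"op": "servo_tool", "data": {
  "plan": [
    {"dx":0.0027,"dy":0,"dz":-0.0007,"turn":0,"gripper":0.1},
    {"dx":0.0053,"dy":0,"dz":-0.0013,"turn":0,"gripper":0.1},
    {"dx":0.0053,"dy":0,"dz":-0.0013,"turn":0,"gripper":0.1}
  ]
}}

```text
clock: 11.0
position: [0.6175, -0.0887, 0.1231]
eef_rot: [-1.21, -1.219, 1.217]
force: [5.4, -3.3, -3.1]
grip_width: 0.0164
```

Call:
{"op": "servo_tool", "data": {
  "plan": [
    {"dx":0.0027,"dy":0,"dz":-0.0004,"turn":0,"gripper":0.1},
    {"dx":0.0054,"dy":0,"dz":-0.0008,"turn":0,"gripper":0.1},
    {"dx":0.0054,"dy":0,"dz":-0.0008,"turn":0,"gripper":0.1}
  ]
}}

```text
clock: 11.25
position: [0.6181, -0.086, 0.1231]
eef_rot: [-1.214, -1.216, 1.218]
force: [6.3, -7.1, -3.3]
grip_width: 0.0166
```

Call:
{"op": "servo_tool", "data": {
  "plan": [
    {"dx":0.0028,"dy":0,"dz":-0.0001,"turn":0,"gripper":0.1},
    {"dx":0.0055,"dy":0,"dz":-0.0002,"turn":0,"gripper":0.1},
    {"dx":0.0055,"dy":0,"dz":-0.0002,"turn":0,"gripper":0.1}
  ]
}}

```text
clock: 11.5
position: [0.6185, -0.0835, 0.1231]
eef_rot: [-1.218, -1.214, 1.219]
force: [6.5, -11.1, -3.6]
grip_width: 0.0165
```

The stop is felt at θ≈-2.85, which puts the drop at θ≈-2.25, in the middle of the bracket from the images. The target is θ ≈ +4.03, one full turn forward. Computing the forward path.

```bash
python3 - <<'E'
import numpy as np
for a,b in((-3.15,-1.95),(-1.95,-.75),(-.75,.45),(.45,1.65),(1.65,2.85),(2.85,4.03)):
    t=np.linspace(a,b,13)[1:]
    print(a,b,' '.join(f'{55*(np.sin(x)-np.sin(a)):.1f},{55*(np.cos(x)-np.cos(a)):.1f}' for x in t))
E
```

```text
-3.15 -1.95 -5.5,0.2 -10.9,1.0 -16.3,2.3 -21.5,4.2 -26.4,6.5 -31.1,9.3 -35.5,12.6 -39.6,16.3 -43.3,20.4 -46.5,24.9 -49.3,29.6 -51.6,34.6
-1.95 -0.75 -1.8,5.2 -3.0,10.6 -3.7,16.0 -3.9,21.5 -3.5,27.0 -2.6,32.4 -1.1,37.7 0.9,42.8 3.4,47.7 6.4,52.4 9.8,56.7 13.6,60.6
-0.75 0.45 4.2,3.5 8.7,6.6 13.6,9.3 18.6,11.4 23.9,13.0 29.3,14.1 34.7,14.7 40.2,14.7 45.7,14.1 51.1,13.0 56.3,11.4 61.4,9.3
0.45 1.65 4.8,-2.6 9.4,-5.7 13.6,-9.3 17.4,-13.2 20.8,-17.5 23.8,-22.2 26.3,-27.1 28.3,-32.2 29.7,-37.5 30.7,-42.9 31.1,-48.4 30.9,-53.9
1.65 2.85 -0.7,-5.5 -2.0,-10.8 -3.7,-16.0 -6.0,-21.0 -8.8,-25.8 -12.0,-30.2 -15.7,-34.3 -19.8,-38.0 -24.2,-41.3 -28.9,-44.1 -33.8,-46.5 -39.0,-48.3
2.85 4.03 -5.2,-1.3 -10.6,-2.1 -16.0,-2.3 -21.4,-2.0 -26.7,-1.2 -32.0,0.1 -37.1,2.0 -41.9,4.3 -46.6,7.1 -50.9,10.3 -54.9,14.0 -58.5,18.0
```

Call:
{"op": "servo_tool", "data": {
  "plan": [
    {"dx":-0.0055,"dy":0,"dz":-0.001,"turn":0,"gripper":0.1},
    {"dx":-0.0109,"dy":0,"dz":-0.002,"turn":0,"gripper":0.1},
    {"dx":-0.0163,"dy":0,"dz":-0.0017,"turn":0,"gripper":0.1},
    {"dx":-0.0215,"dy":0,"dz":0.0002,"turn":0,"gripper":0.1},
    {"dx":-0.0264,"dy":0,"dz":0.0025,"turn":0,"gripper":0.1},
    {"dx":-0.0311,"dy":0,"dz":0.0053,"turn":0,"gripper":0.1},
    {"dx":-0.0355,"dy":0,"dz":0.0086,"turn":0,"gripper":0.1},
    {"dx":-0.0396,"dy":0,"dz":0.0123,"turn":0,"gripper":0.1},
    {"dx":-0.0433,"dy":0,"dz":0.0164,"turn":0,"gripper":0.1},
    {"dx":-0.0465,"dy":0,"dz":0.0209,"turn":0,"gripper":0.1},
    {"dx":-0.0493,"dy":0,"dz":0.0256,"turn":0,"gripper":0.1},
    {"dx":-0.0516,"dy":0,"dz":0.0306,"turn":0,"gripper":0.1}
  ]
}}

```text
clock: 12.5
position: [0.5859, -0.1266, 0.1229]
eef_rot: [-1.202, -1.219, 1.216]
force: [-0.4, 5.2, 1.6]
grip_width: 0.0166
```

Call:
{"op": "servo_tool", "data": {
  "plan": [
    {"dx":-0.0008,"dy":0,"dz":0.0052,"turn":0,"gripper":0.1},
    {"dx":-0.001,"dy":0,"dz":0.0106,"turn":0,"gripper":0.1},
    {"dx":-0.0007,"dy":0,"dz":0.016,"turn":0,"gripper":0.1},
    {"dx":-0.0009,"dy":0,"dz":0.0215,"turn":0,"gripper":0.1},
    {"dx":-0.0005,"dy":0,"dz":0.027,"turn":0,"gripper":0.1},
    {"dx":0.0004,"dy":0,"dz":0.0324,"turn":0,"gripper":0.1},
    {"dx":0.0019,"dy":0,"dz":0.0377,"turn":0,"gripper":0.1},
    {"dx":0.0039,"dy":0,"dz":0.0428,"turn":0,"gripper":0.1},
    {"dx":0.0064,"dy":0,"dz":0.0477,"turn":0,"gripper":0.1},
    {"dx":0.0094,"dy":0,"dz":0.0524,"turn":0,"gripper":0.1},
    {"dx":0.0128,"dy":0,"dz":0.0567,"turn":0,"gripper":0.1},
    {"dx":0.0166,"dy":0,"dz":0.0606,"turn":0,"gripper":0.1}
  ]
}}

```text
clock: 13.5
position: [0.5239, -0.1133, 0.123]
eef_rot: [-1.204, -1.214, 1.218]
force: [-1.2, -3.3, -2.8]
grip_width: 0.0165
```

Call:
{"op": "servo_tool", "data": {
  "plan": [
    {"dx":0.0032,"dy":0,"dz":0.0045,"turn":0,"gripper":0.1},
    {"dx":0.0072,"dy":0,"dz":0.0081,"turn":0,"gripper":0.1},
    {"dx":0.0121,"dy":0,"dz":0.0108,"turn":0,"gripper":0.1},
    {"dx":0.0171,"dy":0,"dz":0.0129,"turn":0,"gripper":0.1},
    {"dx":0.0224,"dy":0,"dz":0.0145,"turn":0,"gripper":0.1},
    {"dx":0.0278,"dy":0,"dz":0.0156,"turn":0,"gripper":0.1},
    {"dx":0.0332,"dy":0,"dz":0.0162,"turn":0,"gripper":0.1},
    {"dx":0.0387,"dy":0,"dz":0.0162,"turn":0,"gripper":0.1},
    {"dx":0.0442,"dy":0,"dz":0.0156,"turn":0,"gripper":0.1},
    {"dx":0.0496,"dy":0,"dz":0.0145,"turn":0,"gripper":0.1},
    {"dx":0.0548,"dy":0,"dz":0.0129,"turn":0,"gripper":0.1},
    {"dx":0.0599,"dy":0,"dz":0.0108,"turn":0,"gripper":0.1}
  ]
}}

```text
clock: 14.5
position: [0.5139, -0.0534, 0.1231]
eef_rot: [-1.205, -1.215, 1.218]
force: [3.3, -4.2, -9.3]
grip_width: 0.0168
```

```bash
python3 chk.py F1|head -1
```

```text
F1 t 14.5 theta 0.426 r 0.0523 shift 1 4.34 score 0.892 F [ 3.3 -4.2 -9.3] z 0.1231
```

Confirmed: at θ≈0.41 the head has sunk 4.3 px in the scene view, against 4.5 px expected (about 10 mm). I keep going forward.

Call:
{"op": "servo_tool", "data": {
  "plan": [
    {"dx":0.0038,"dy":0.001,"dz":-0.0041,"turn":0,"gripper":0.1},
    {"dx":0.0079,"dy":0.002,"dz":-0.0087,"turn":0,"gripper":0.1},
    {"dx":0.0121,"dy":0.003,"dz":-0.0123,"turn":0,"gripper":0.1},
    {"dx":0.0159,"dy":0.003,"dz":-0.0162,"turn":0,"gripper":0.1},
    {"dx":0.0193,"dy":0.003,"dz":-0.0205,"turn":0,"gripper":0.1},
    {"dx":0.0223,"dy":0.003,"dz":-0.0252,"turn":0,"gripper":0.1},
    {"dx":0.0248,"dy":0.003,"dz":-0.0301,"turn":0,"gripper":0.1},
    {"dx":0.0268,"dy":0.003,"dz":-0.0352,"turn":0,"gripper":0.1},
    {"dx":0.0282,"dy":0.003,"dz":-0.0405,"turn":0,"gripper":0.1},
    {"dx":0.0292,"dy":0.003,"dz":-0.0459,"turn":0,"gripper":0.1},
    {"dx":0.0296,"dy":0.003,"dz":-0.0514,"turn":0,"gripper":0.1},
    {"dx":0.0294,"dy":0.003,"dz":-0.0569,"turn":0,"gripper":0.1}
  ]
}}

```text
clock: 15.6
position: [0.5716, -0.0213, 0.1228]
eef_rot: [-1.202, -1.218, 1.216]
force: [-1.0, 0.1, 6.1]
grip_width: 0.0165
```

Call:
{"op": "servo_tool", "data": {
  "plan": [
    {"dx":-0.0007,"dy":-0.001,"dz":-0.0055,"turn":0,"gripper":0.1},
    {"dx":-0.002,"dy":-0.0015,"dz":-0.0108,"turn":0,"gripper":0.1},
    {"dx":-0.0037,"dy":-0.0015,"dz":-0.016,"turn":0,"gripper":0.1},
    {"dx":-0.006,"dy":-0.0015,"dz":-0.021,"turn":0,"gripper":0.1},
    {"dx":-0.0088,"dy":-0.0015,"dz":-0.0258,"turn":0,"gripper":0.1},
    {"dx":-0.012,"dy":-0.0015,"dz":-0.0302,"turn":0,"gripper":0.1},
    {"dx":-0.0157,"dy":-0.0015,"dz":-0.0343,"turn":0,"gripper":0.1},
    {"dx":-0.0198,"dy":-0.0015,"dz":-0.038,"turn":0,"gripper":0.1},
    {"dx":-0.0242,"dy":-0.0015,"dz":-0.0413,"turn":0,"gripper":0.1},
    {"dx":-0.0289,"dy":-0.0015,"dz":-0.0441,"turn":0,"gripper":0.1},
    {"dx":-0.0338,"dy":-0.0015,"dz":-0.0465,"turn":0,"gripper":0.1},
    {"dx":-0.039,"dy":-0.0015,"dz":-0.0483,"turn":0,"gripper":0.1}
  ]
}}

```text
clock: 16.6
position: [0.6176, -0.062, 0.1227]
eef_rot: [-1.2, -1.213, 1.218]
force: [-7.5, 0.3, 10.4]
grip_width: 0.0162
```

Call:
{"op": "servo_tool", "data": {
  "plan": [
    {"dx":-0.0052,"dy":-0.001,"dz":0.0007,"turn":0,"gripper":0.1},
    {"dx":-0.0106,"dy":-0.002,"dz":0.0019,"turn":0,"gripper":0.1},
    {"dx":-0.016,"dy":-0.003,"dz":0.0017,"turn":0,"gripper":0.1},
    {"dx":-0.0214,"dy":-0.003,"dz":0.002,"turn":0,"gripper":0.1},
    {"dx":-0.0267,"dy":-0.003,"dz":0.0028,"turn":0,"gripper":0.1},
    {"dx":-0.032,"dy":-0.003,"dz":0.0041,"turn":0,"gripper":0.1},
    {"dx":-0.0371,"dy":-0.003,"dz":0.006,"turn":0,"gripper":0.1},
    {"dx":-0.0419,"dy":-0.003,"dz":0.0083,"turn":0,"gripper":0.1},
    {"dx":-0.0466,"dy":-0.003,"dz":0.0111,"turn":0,"gripper":0.1},
    {"dx":-0.0509,"dy":-0.003,"dz":0.0143,"turn":0,"gripper":0.1},
    {"dx":-0.0509,"dy":-0.003,"dz":0.0143,"turn":0,"gripper":0.1}
  ]
}}

```text
clock: 17.52
position: [0.6028, -0.1148, 0.1233]
eef_rot: [-1.204, -1.211, 1.218]
force: [2.5, -2.6, -13.9]
grip_width: 0.0164
```

```bash
python3 - <<'E'
from h import *
o=monitor.get_obs();s=viewer.read_camera('scene');cv2.imwrite('pics/s_F2.png',s)
w=viewer.read_camera('wrist');cv2.imwrite('pics/w_F2.png',w)
p=o['position']-[.564,-.075,0];print(p,np.arctan2(p[1],-p[0])+2*np.pi,np.hypot(*p[:2]))
P=lambda z:proj('wrist',(.5615,-.075,z),o)
print(P(.113),[(z,(P(z)-P(.113)).round(1)) for z in(.142,.135,.128)])
x,y=P(.12).astype(int)-[65,80];x=max(x,0);y=max(y,0);print(x,y)
c=cv2.resize(w[y:y+160,x:x+130],None,fx=2,fy=2);S=cv2.resize(s[150:230,170:235],(260,320),interpolation=cv2.INTER_CUBIC);S2=cv2.resize(cv2.imread('pics/s_5.png')[150:230,170:235],(260,320),interpolation=cv2.INTER_CUBIC)
cv2.imwrite('pics/m5.png',np.hstack([c,S,S2]))
E
```

```text
[ 0.03880042 -0.03977675  0.12327324] 3.939415251340577 0.05556673953551131
[365.12085849 178.44684372] [(0.142, array([18.1, 14.9])), (0.135, array([13. , 10.8])), (0.128, array([8.5, 7. ]))]
303 101
```

View pics/m5.png

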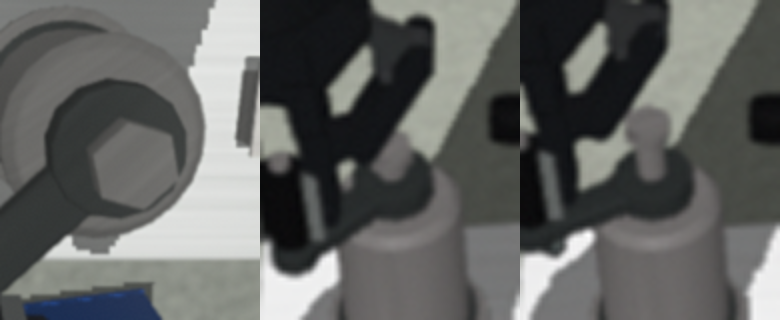

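The bolt has sunk about 14 mm: the shank is almost gone into the hub, and the head-to-hub offset is close to the 0.128 m prediction. Crank is 3.94, so the last 0.09 rad remains, with the side loads relieved.

Call:
{"op": "servo_tool", "data": {
  "plan": [
    {"dx":-0.002,"dy":0.001,"dz":0.0008,"turn":0,"gripper":0.1},
    {"dx":-0.004,"dy":0.002,"dz":0.0012,"turn":0,"gripper":0.1},
    {"dx":-0.0055,"dy":0.003,"dz":0.0016,"turn":0,"gripper":0.1},
    {"dx":-0.0055,"dy":0.003,"dz":0.0016,"turn":0,"gripper":0.1},
    {"dx":-0.0055,"dy":0.003,"dz":0.0016,"turn":0,"gripper":0.1}
  ]
}}

```text
clock: 18.03
position: [0.6031, -0.1148, 0.1229]
eef_rot: [-1.198, -1.218, 1.216]
force: [-4.5, 3.3, -1.9]
grip_width: 0.0163
```

```bash
python3 - <<'E'
from h import *
o=monitor.get_obs()
p=o['position']-[.564,-.075,0];print(o['clock'],p,np.arctan2(p[1],-p[0])+2*np.pi,o['force'],o['grip_width'])
im=viewer.read_camera('top');c=im[140:330,190:400];cv2.imwrite('pics/top_end.png',cv2.resize(c,None,fx=3,fy=3,interpolation=cv2.INTER_CUBIC))
E
```

```text
18.0333 [ 0.0391425  -0.03984342  0.12292655] 3.9358645672307473 [-4.52103862  3.25971868 -1.90242046] 0.016319782310449386
```

View pics/top_end.png

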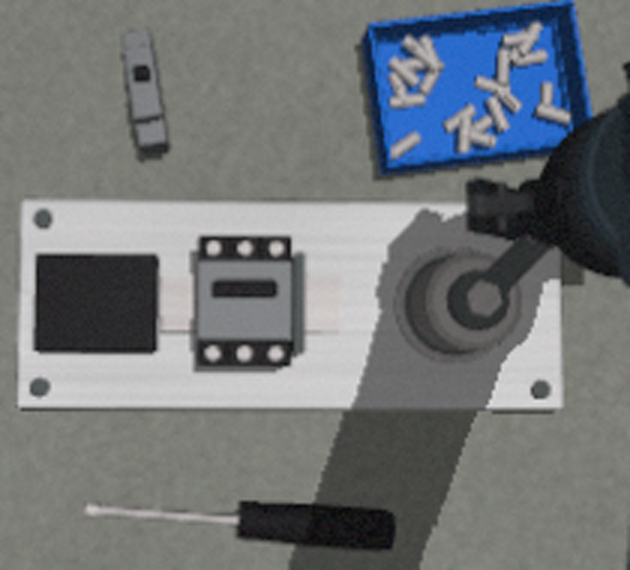

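The breaker is home at the stop and the bystanders are undisturbed. The crank did not advance on that last nudge because I pushed too radially, so I correct along the tangent.

Call:
{"op": "servo_tool", "data": {
  "plan": [
    {"dx":-0.0005,"dy":0,"dz":0.002,"turn":0,"gripper":0.1},
    {"dx":-0.001,"dy":0,"dz":0.004,"turn":0,"gripper":0.1},
    {"dx":-0.0014,"dy":0,"dz":0.0057,"turn":0,"gripper":0.1},
    {"dx":-0.0014,"dy":0,"dz":0.0057,"turn":0,"gripper":0.1},
    {"dx":-0.0014,"dy":0,"dz":0.0057,"turn":0,"gripper":0.1}
  ]
}}

```text
clock: 18.5
position: [0.599, -0.1186, 0.1229]
eef_rot: [-1.204, -1.218, 1.215]
force: [-1.8, 3.4, 1.9]
grip_width: 0.0166
```

Crank at 4.036 against a target of 4.03. I hold to confirm it is still, then hand in.

Call:
{"op": "servo_tool", "data": {
  "plan": [
    {"dx":0,"dy":0,"dz":0,"turn":0,"gripper":0.1},
    {"dx":0,"dy":0,"dz":0,"turn":0,"gripper":0.1},
    {"dx":0,"dy":0,"dz":0,"turn":0,"gripper":0.1},
    {"dx":0,"dy":0,"dz":0,"turn":0,"gripper":0.1},
    {"dx":0,"dy":0,"dz":0,"turn":0,"gripper":0.1},
    {"dx":0,"dy":0,"dz":0,"turn":0,"gripper":0.1}
  ]
}}

```text
clock: 19.0
position: [0.599, -0.1186, 0.1229]
eef_rot: [-1.204, -1.218, 1.216]
force: [-1.9, 4.6, 3.1]
grip_width: 0.0168
```

```bash
python3 - <<'E'
from station import monitor,ticket
o=monitor.get_obs();print(o['position'],o['force'],o['grip_width'],abs(o['joint_vel']).max())
print(ticket.close_job())
E
```

```text
[ 0.59901828 -0.11860508  0.12286065] [-1.88009844  4.6269175   3.06523897] 0.016788098626323 0.0034532213281453393
the job is handed in; nothing more can be done
None
```

The job is handed in at about 19 s, with the breaker home and the bolt turned one full turn forward from where I judge it dropped. The exact angle of the drop is an estimate.

- **Breaker:** I pushed it along the rail. Force rose at the detent and fell as it snapped through. It then built from 6.5 to 10 N without the breaker moving, and the end picture shows it against the stop.
- **Finding the drop:** I did not feel the drop directly. Wrist pictures show it between crank angles of about -2.05 and -2.42 rad. The back stop then came at about -2.85 rad; taking it as 0.6 rad past the drop puts the drop at about -2.25 rad. I overshot the drop by about 0.6 rad, onto that stop.
- **Forward turn:** It ran without jamming. Partway, at about 0.41 rad, the bolt head had sunk 4.3 px against 4.5 px expected. Near the end the pictures agreed with roughly 14 mm sunk.
- **Final angle:** The crank read about 4.04 rad against a target of 4.03. That target carries the drop's uncertainty, roughly 0.1 to 0.2 rad.
- **One correction:** The first final nudge did not move the crank because it pushed too radially; a second, tangential nudge did.
- **Hand-in state:** The handle was gripped and the arm still, with about 6 N of residual force. The end picture, taken just before the last small nudge, showed the screwdriver, spare breaker and parts box where they had been.

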